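# Wedge the rocking stirrer

### The job

The white stirrer rocks because its front-left foot (on the robot's left, at the near side) is too short. Without picking anything up or shoving the stirrer away, push the orange wedge along the worktop under that foot, just far enough that the stirrer stands level and no longer rocks either way. Finish while still holding a fingertip pressed firmly down (about 10 N) on the top of the stirrer at that corner, to show that it stays level; leave the other things alone.

Things in the scene. Friction and masses are not known exactly. Their poses are not given: they have to be found in the camera images.
- stirrer: white lab stirrer, flat case 170 (x) x 150 (y) x 62 mm high, 2 kg, loose on dome feet (12 mm radius) at x = +-67, y = +-57 mm; case underside 16 mm up. Origin: centre of its footprint at worktop height; x points away from the robot, y left, z up. Front (-x) has two black knobs 11 mm proud. The top is flat but for a disc of 52 mm radius, 3 mm high, centred at x = +12. Left alone it stands level.
- press_point (a point): point on the stirrer's flat top straight above the short foot's centre: x = -67, y = +57, z = 62 mm in its axes. That foot is 3 to 8.5 mm too short, differently each time. A press of 2 to 3 N here tips the stirrer until the foot, or what lies under it, carries; released, it tips back. A wedge pushed too far lifts this corner above level.
- wedge: orange wedge 80 mm long (x), 36 wide (y), 60 g, loose in front of the short foot. Origin: centre of its underside; x points to the thin end (x = +40), at first 10 to 45 mm short of the foot's centre. Its ramp rises evenly from 2 mm at the thin end to 12 mm at x = -26; behind that a lip 20 mm high with a flat end face at x = -40 to push on. It stays where it is left, also under load.
- beaker: bystander: small clear beaker with a pipette standing in it, 46x62x92 mm, to the right of the stirrer; origin at the centre of its underside
- dish: bystander: clear petri dish, 55 mm across, 15 mm high, in front of the stirrer's right half; origin at the centre of its underside
- pen: bystander: black marker pen, 13x132x15 mm, lying to the left of the wedge, its length along its y; origin at the centre of its underside
- dropper: bystander: dropper bottle with a black top, 33 mm across, 95 mm high, to the left of the stirrer; origin at the centre of its underside
There are look-alikes about, which are no part of the job. There is more than one size of the wedge; the job needs the largest.

How it is judged:
By the outcome, as a careful person would: the job done as asked, in the order asked, and still so for the second after the job is handed in, while the arm keeps its last pose, push and grip.
It also fails if it takes over 58 s, if anything falls off the work surface, if the arm or the gripper's body presses on something with over 40 N, if the wrist force passes 120 N, or if a joint passes its speed limit or range.

### The arm

A 6-joint arm with a two-finger parallel gripper is mounted at the origin on a cart in front of the work surface, level with it; the furniture and walls round the work are solid. World frame = base frame: x ahead of the robot, y to its left, z up, the work surface at z = 0. Lengths are in m, angles in degrees, forces in N, time in s.
With the tool pointing down it reaches from about 0.375 to 0.9 m from the base axis. Payload 3.1 kg.
Tool frame: the origin (TCP) lies midway between the tips of the shut fingers; the grasp point (between the pads) lies 19 mm behind it; z points along the fingers, y is the direction in which the jaws open and shut (so a half turn about z gives the same grasp; the last joint's range is limited). The gripper opens to 87 mm and grips with 3 to 60 N. Pads are 19 mm wide; open, the fingers measure 117 mm over their backs; the gripper's body (75 mm by 190 mm) begins 51 mm behind the grasp point.
Start: joints at [-85.972, 30.224, 82.088, -0, 67.689, -10.227], TCP at [0.154, -0.606, 0.223] pointing down, gripper open.
Joint ranges: [-176.69, 176.69], [-43.24, 126.21], [12.49, 139.97], [-82, 262], [0, 151.66], [-163.58, 163.58]. Speed limits (degrees/s): [159.86, 159.86, 180, 180, 180, 180].

### API

Orientations are given as a 3x3 rotation matrix whose columns are the frame's x, y, z axes.
In Python, from rig import bot, capture, get_calibration gives the robot as it stands.
- The arm moves only by the tool play_rows, never from a script. Its arguments are lists of equal length, an entry for each row: "fingers": the closure in counts, from 0 (fully open) to 255 (shut); "linear": the shift along the tool's x, y, z in mm, a list of three; "rot": the turn, a rotation vector about the tool's x, y, z in degrees, a list of three. A call has 1 to 20 rows; each row is the pose to reach, as a shift and turn from the pose commanded when the call began, along the tool's axes at that moment; what a row does not reach only later rows make up. A row lasts 1/10 s, in which the tool goes at most 50 mm and 8.59 degrees, less where a joint would pass 70% of its speed; a pose out of reach is approached as far as the arm can. A call with a gripper value outside its range is refused whole. The fingers move at their own pace and stop on an object; the grip force is fixed at half the most. Time passes only in rows, so rows that repeat a pose let the fingers close. It gives the time, the measured TCP pose, the force and the opening at its end, in the units of the state.
- bot.read_state(): the state, without advancing time (a new reading comes with each control period).
- capture(name): name is "side" or "top"; returns the picture (400x640x3 uint8, red, green, blue); there is no depth.
- get_calibration(name): a dict with "vfov" (degrees; the focal length in pixels is half the picture's height over the tangent of half this angle, whatever the lens; pixels are square), "cx", "cy" (the principal point, pixels), "camera_from_world" (4x4, takes a point from world to camera coordinates). Camera axes: x right, y down, z forward; pixel columns grow to the right and rows downward; lengths in m; the calibration is good to about 2 mm. A picture is of the moment at which its call begins. get_calibration takes no time and is no camera call.
- bot.hand_in(): hands the job in, once; it reports no verdict.
The state is a dict: "time_s": time; "joint_positions": joint angles; "qvel": joint speeds; "tau": joint torques, N m; "position": TCP position; "tcp_rot": TCP orientation; "force": force on the tool from outside, world axes, zero at the start; "moment": the same for the moment, N m; "opening": opening from 0.0 (shut) to 1.0 (fully open).
Only numpy, scipy, OpenCV 4.12 (cv2) and the standard library are available. Lean on these libraries where they do the work, as an engineer would, in place of code of your own. Each camera call takes 0.05 s, during which the arm holds its last target.

## Working session

There is one attempt and no reset: what is moved stays moved. The work goes in short steps, Python scripts to look and compute and a tool call to move; the robot and the scene stay as the last step left them, time stands still between calls to the robot, and variables do not carry over. Pictures are saved under pics/ and viewed, and the job is handed in when it is done.

Besides the shell and the picture viewer there is one more tool, called after "Call:" as name(argument=value, ...), one argument or row to a line, values as JSON. play_rows: Moves the arm, as the interface text tells. Its arguments: {"type":"object","properties":{"fingers":{"type":"array"},"linear":{"type":"array"},"rot":{"type":"array"}},"required":["fingers","linear","rot"]}

```bash
mkdir -p pics; ls
python3 - <<'E'
from rig import bot,capture,get_calibration
import cv2,numpy as np
np.set_printoptions(precision=4,suppress=True)
for n in("side","top"):
    cv2.imwrite(f"pics/{n}0.png",capture(n)[:,:,::-1]); print(n,get_calibration(n))
s=bot.read_state(); print(s)
E
```

```text
pics
side {'vfov': 55.54737737790291, 'cx': 321.8864475545443, 'cy': 202.5255554627445, 'camera_from_world': array([[-0.9913, -0.1319,  0.0037,  0.6028],
       [-0.0743,  0.5346, -0.8418,  0.1347],
       [ 0.1091, -0.8347, -0.5398,  0.8307],
       [ 0.    ,  0.    ,  0.    ,  1.    ]])}
top {'vfov': 44.25789202426016, 'cx': 328.05394115950884, 'cy': 201.84400589783405, 'camera_from_world': array([[-0.0218, -0.9997, -0.012 , -0.0056],
       [-0.9896,  0.0233, -0.1418,  0.6432],
       [ 0.1421,  0.0088, -0.9898,  1.067 ],
       [ 0.    ,  0.    ,  0.    ,  1.    ]])}
{'time_s': 0.1, 'joint_positions': array([-85.9734,  30.2741,  82.1499,  -0.0024,  67.6917, -10.2249]), 'qvel': array([ 0.0257, -0.2249, -0.1088, -0.02  ,  0.071 ,  0.0369]), 'tau': array([ -0.0002, -44.0986, -17.7151,   0.0634,   0.0534,  -0.    ]), 'position': array([ 0.1539, -0.6051,  0.2217]), 'tcp_rot': array([[ 0.9692,  0.2462, -0.0002],
       [ 0.2462, -0.9692,  0.002 ],
       [ 0.0003, -0.002 , -1.    ]]), 'force': array([ 0.1632, -0.1423,  0.0263]), 'moment': array([-0.007 ,  0.0144,  0.0191]), 'opening': 0.9953125329392932}
```

View pics/side0.png

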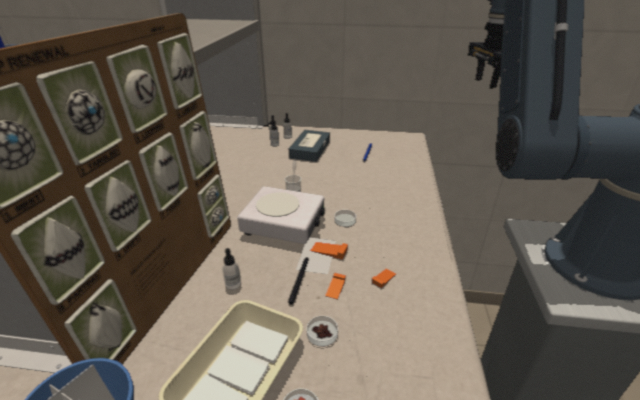

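View pics/top0.png

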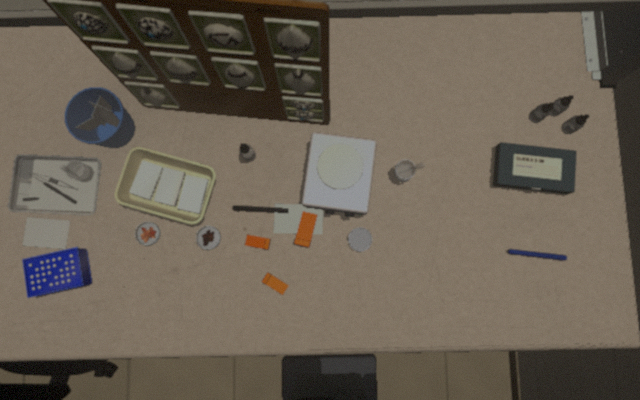

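Three orange wedges in the top view: (305,229), (257,242) and (275,284). The one at (305,229) looks largest and lies in front of the stirrer's near-left corner. I'll confirm that in a crop.

```bash
cat > h.py <<'E'
from rig import bot,capture,get_calibration
import cv2,numpy as np
np.set_printoptions(precision=4,suppress=True)
def cal(n):
    c=get_calibration(n);f=200/np.tan(np.radians(c['vfov']/2));M=np.array(c['camera_from_world']);return f,c['cx'],c['cy'],M
def cast(n,uv,z):
    f,cx,cy,M=cal(n);R=M[:3,:3];o=-R.T@M[:3,3];uv=np.atleast_2d(uv).astype(float)
    d=np.c_[(uv[:,0]-cx)/f,(uv[:,1]-cy)/f,np.ones(len(uv))]@R
    return o+d*((z-o[2])/d[:,2])[:,None]
def proj(n,P):
    f,cx,cy,M=cal(n);p=np.atleast_2d(P)@M[:3,:3].T+M[:3,3];return np.c_[cx+f*p[:,0]/p[:,2],cy+f*p[:,1]/p[:,2]]
def crop(n,img,x0,y0,w,h,s,name):
    cv2.imwrite(name,cv2.resize(img[y0:y0+h,x0:x0+w,::-1],None,fx=s,fy=s,interpolation=cv2.INTER_CUBIC))
def orange(img):
    h=cv2.cvtColor(img,cv2.COLOR_RGB2HSV);return cv2.inRange(h,(4,150,90),(20,255,255))
def white(img):
    h=cv2.cvtColor(img,cv2.COLOR_RGB2HSV);return cv2.inRange(h,(0,0,165),(180,40,255))
E
python3 - <<'E'
from h import *
t=cv2.imread('pics/top0.png')[:,:,::-1];s=cv2.imread('pics/side0.png')[:,:,::-1]
crop('top',t,225,125,160,120,5,'pics/tc0.png'); crop('side',s,230,170,160,120,5,'pics/sc0.png')
for n,im in(('top',t),('side',s)):
    cs,_=cv2.findContours(orange(im),0,2)
    for c in cs:
        if cv2.contourArea(c)>40:
            r=cv2.minAreaRect(c);print(n,cv2.contourArea(c),r);print(cast(n,cv2.boxPoints(r),0.006)[:,:2])
print(t[145,315],t[200,330],t[215,285],t[180,312], proj('top',[[.5,0,0]]))
E
```

```text
top 229.0 ((274.5614013671875, 283.18231201171875), (23.973587036132812, 10.634900093078613), 32.7352294921875)
[[0.4684 0.1366]
 [0.4884 0.1233]
 [0.458  0.0772]
 [0.4381 0.0906]]
top 212.0 ((257.0384826660156, 241.8076934814453), (23.14170265197754, 10.59027099609375), 11.309932708740234)
[[0.5527 0.1758]
 [0.5767 0.171 ]
 [0.565  0.1182]
 [0.541  0.1231]]
top 437.5 ((305.42449951171875, 229.26416015625), (14.972299575805664, 33.51597213745117), 15.945395469665527)
[[0.5534 0.0621]
 [0.6282 0.0396]
 [0.6177 0.0061]
 [0.5432 0.0288]]
side 250.5 ((335.7930908203125, 285.5172119140625), (11.884501457214355, 24.8831729888916), 21.801406860351562)
[[0.5773 0.1759]
 [0.5661 0.1085]
 [0.542  0.1186]
 [0.5547 0.1844]]
side 190.0 ((383.4176330566406, 277.3706359863281), (11.811261177062988, 22.548770904541016), 57.52880859375)
[[0.4909 0.1183]
 [0.4514 0.0759]
 [0.4389 0.1048]
 [0.4776 0.1448]]
side 316.0 ((328.9410705566406, 250.41419982910156), (33.970523834228516, 14.237646102905273), 2.38594388961792)
[[0.6218 0.0682]
 [0.6282 0.0186]
 [0.5498 0.013 ]
 [0.5472 0.0627]]
[147 150 150] [145 149 152] [138 138 130] [149 148 149] [[320.9085 265.9916]]
```

View pics/tc0.png

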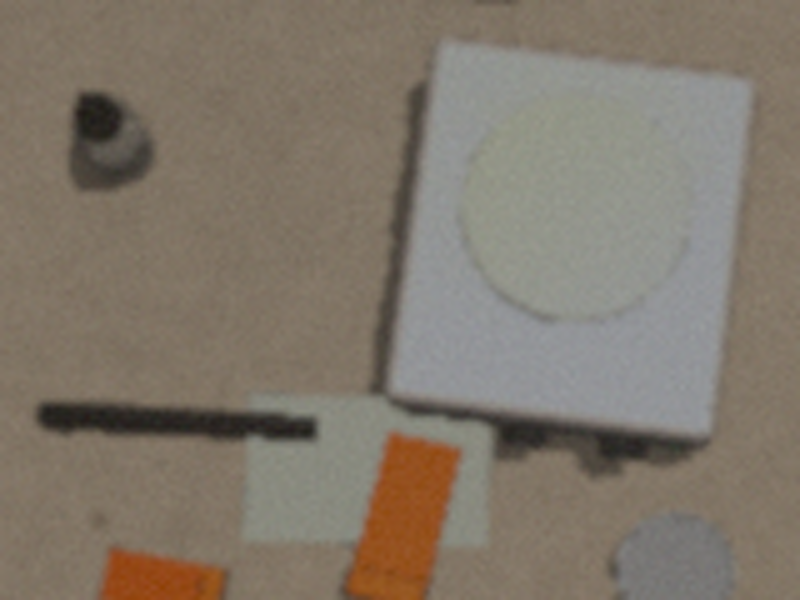

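View pics/sc0.png

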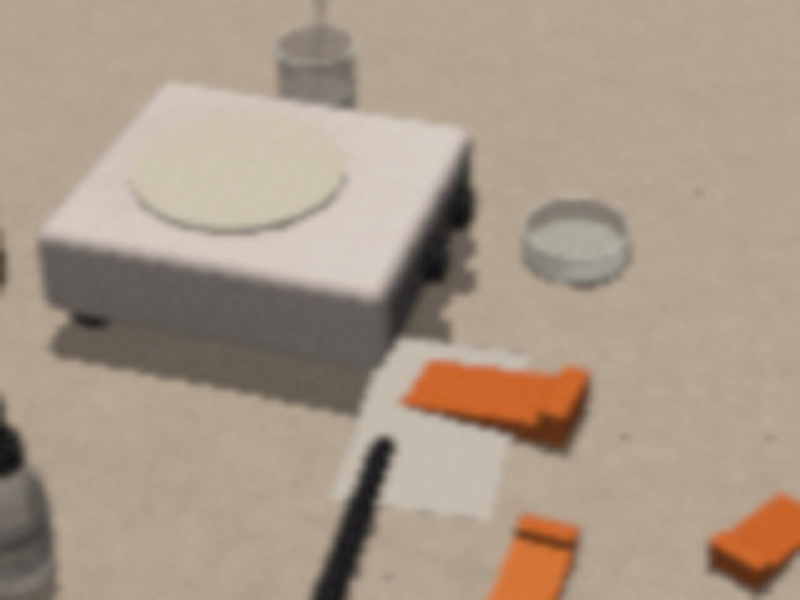

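The largest wedge, with its lip end toward the robot, is the one at top (305,229) and side (329,250). The other two are about 57 mm long. Now I'll measure the stirrer and wedge poses precisely.

```bash
cat >> h.py <<'E'
from scipy.optimize import least_squares
def T(p,L):
    L=np.atleast_2d(L);c,s=np.cos(p[2]),np.sin(p[2]);return np.c_[p[0]+c*L[:,0]-s*L[:,1],p[1]+s*L[:,0]+c*L[:,1],L[:,2]]
def quad(mask,minA):
    cs,_=cv2.findContours(mask,0,2);c=max(cs,key=cv2.contourArea);h=cv2.convexHull(c)
    for e in np.arange(.01,.2,.005):
        q=cv2.approxPolyDP(h,e*cv2.arcLength(h,True),True)
        if len(q)<=4:return q[:,0,:].astype(float)
E
python3 - <<'E'
from h import *
t=cv2.imread('pics/top0.png')[:,:,::-1];s=cv2.imread('pics/side0.png')[:,:,::-1]
tp=np.array([(440,42),(753,78),(712,437),(390,393)])/5+[225,125]-.4
sp=np.array([(168,85),(470,130),(385,298),(42,238)])/5+[230,170]-.4  # far-right? order by world below
a=cast('top',tp,.062);b=cast('side',sp,.062);print(a[:,:2]);print(b[:,:2])
w=np.array([(390,433),(460,447),(428,605),(345,595)])/5+[225,125]-.4
print('wedge top thin corners z2',cast('top',w[:2],.002)[:,:2])
ws=np.array([(430,362),(403,402),(540,368),(590,368),(555,447)])/5+[230,170]-.4
print(cast('side',ws[:2],.002)[:,:2])
crop('top',t,280,195,60,60,10,'pics/tc1.png'); crop('side',s,300,230,60,45,13,'pics/sc1.png')
E
```

```text
[[ 0.7997  0.0114]
 [ 0.7793 -0.1303]
 [ 0.6158 -0.1063]
 [ 0.6389  0.0365]]
[[ 0.7783 -0.1234]
 [ 0.6174 -0.1008]
 [ 0.6363  0.0433]
 [ 0.7992  0.0195]]
wedge top thin corners z2 [[0.6285 0.0404]
 [0.6211 0.0077]]
[[0.6216 0.0104]
 [0.6295 0.0408]]
```

View pics/tc1.png

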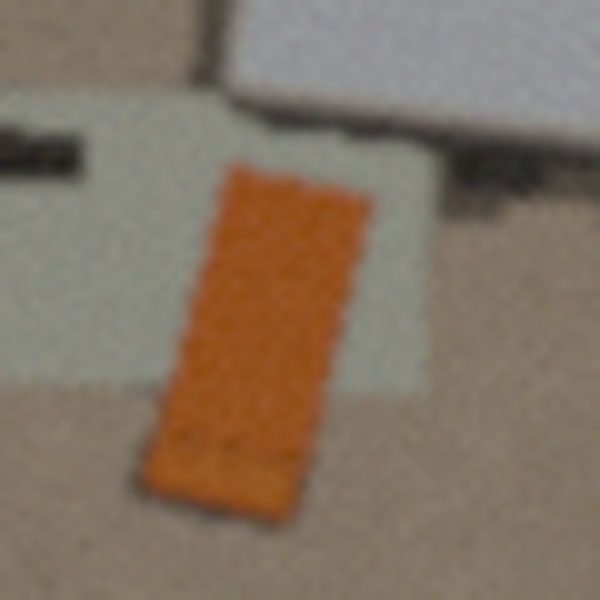

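View pics/sc1.png

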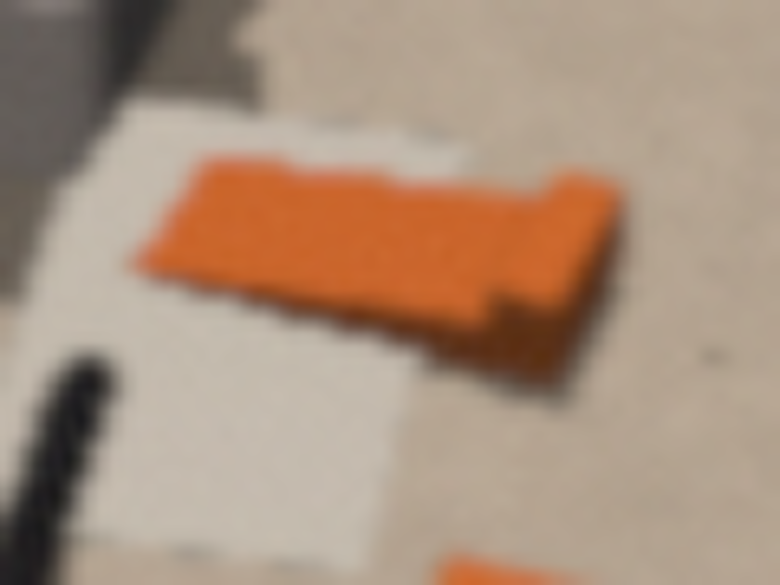

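Run:
```python
from h import *
e=lambda L,o,k:(np.array(L)+.5)/k-.5+np.array(o)
a=cast('top',e([(232,165),(372,195)],(280,195),10),.002)[:,:2]
b=cast('top',e([(142,488),(295,522)],(280,195),10),.020)[:,:2]
c=cast('side',e([(205,155),(135,265)],(300,230),13),.002)[:,:2]
d=cast('side',e([(622,185),(570,305)],(300,230),13),.020)[:,:2]
for m,n in((a,b),(c,d)):
    v=m.mean(0)-n.mean(0);print(m,n,'thin mid',m.mean(0),'end mid',n.mean(0),'len',np.hypot(*v),'yaw',np.degrees(np.arctan2(v[1],v[0])))
disc=[cast('top',e([(577,207)],(225,125),5),.065),cast('side',e([(238,170)],(230,170),5),.065)]
print(disc)
s=bot.read_state()
yaw=np.radians(-12.5);R=np.array([[np.cos(yaw),np.sin(yaw),0],[np.sin(yaw),-np.cos(yaw),0],[0,0,-1]])
Rt=s['tcp_rot']
for p in([.45,-.3,.2],[.49,.055,.2],[.505,.053,.06]): print(p,Rt.T@(np.array(p)-s['position'])*1000)
print(cv2.Rodrigues(Rt.T@R)[0].ravel()*57.2958)
```

```text
[[0.6288 0.0401]
 [0.621  0.0073]] [[0.5525 0.0607]
 [0.544  0.0257]] thin mid [0.6249 0.0237] end mid [0.5482 0.0432] len 0.07908728645596842 yaw -14.28019219594947
[[0.6225 0.0085]
 [0.6302 0.0406]] [[0.5464 0.0292]
 [0.5526 0.0623]] thin mid [0.6264 0.0246] end mid [0.5495 0.0458] len 0.07974112054758659 yaw -15.398145145302864
[array([[ 0.7209, -0.049 ,  0.065 ]]), array([[ 0.7224, -0.0443,  0.065 ]])]
[0.45, -0.3, 0.2] [ 362.1276 -222.7204   22.2204]
[0.49, 0.055, 0.2] [ 488.2955 -556.9452   22.9274]
[0.505, 0.053, 0.06] [ 502.2966 -551.0346  162.9204]
[-0.1165  0.0087 26.7525]
```

Call:
play_rows(
  fingers=[255,255,255,255,255,255,255,255,255,255,255,255,255,255,255,255,255,255,255,255],
  linear=[
    [36,-22,0],
    [72,-44,0],
    [108,-67,0],
    [145,-89,0],
    [181,-111,0],
    [217,-134,0],
    [253,-156,0],
    [290,-178,5],
    [326,-201,10],
    [362,-223,15],
    [379,-259,15],
    [396,-295,20],
    [413,-331,20],
    [430,-367,20],
    [447,-403,20],
    [464,-439,20],
    [481,-475,20],
    [498,-511,20],
    [515,-546,20],
    [515,-546,20],
  ],
  rot=[
    [0,0,2],
    [0,0,4],
    [0,0,6],
    [0,0,8],
    [0,0,10],
    [0,0,12],
    [0,0,14],
    [0,0,16],
    [0,0,18],
    [0,0,20],
    [0,0,22],
    [0,0,24],
    [0,0,26],
    [0,0,28],
    [0,0,28.3],
    [0,0,28.3],
    [0,0,28.3],
    [0,0,28.3],
    [0,0,28.3],
    [0,0,28.3],
  ],
)

```text
time_s: 2.1
position: [0.5186, 0.0544, 0.2023]
tcp_rot: [[0.971, -0.237, -0.0], [-0.237, -0.971, 0.001], [-0.0, -0.001, -1.0]]
force: [-0.6, 0.0, 0.5]
opening: 0.004
```

Call:
play_rows(
  fingers=[255,255,255,255,255,255,255,255,255],
  linear=[
    [0,0,30],
    [0,0,70],
    [0,0,110],
    [0,0,145],
    [0,0,170],
    [0,0,183],
    [0,0,189],
    [0,0,191],
    [0,0,191],
  ],
  rot=[
    [0,0,0],
    [0,0,0],
    [0,0,0],
    [0,0,0],
    [0,0,0],
    [0,0,0],
    [0,0,0],
    [0,0,0],
    [0,0,0],
  ],
)

```text
time_s: 3.0
position: [0.5193, 0.05, 0.0123]
tcp_rot: [[0.97, -0.243, 0.002], [-0.243, -0.97, -0.0], [0.002, -0.0, -1.0]]
force: [0.5, -1.0, 0.2]
opening: 0.007
```

Run:
```python
from h import *
t=capture('top');s=capture('side')
crop('top',t,270,170,80,60,10,'pics/tc2.png'); crop('side',s,270,200,100,75,8,'pics/sc2.png')
st=bot.read_state();print(st['position'],st['force'],st['tcp_rot'])
```

```text
[0.5195 0.0501 0.0127] [ 0.6055 -0.1562  0.4024] [[ 0.9701 -0.2426  0.0023]
 [-0.2426 -0.9701 -0.0003]
 [ 0.0023 -0.0003 -1.    ]]
```

View pics/sc2.png

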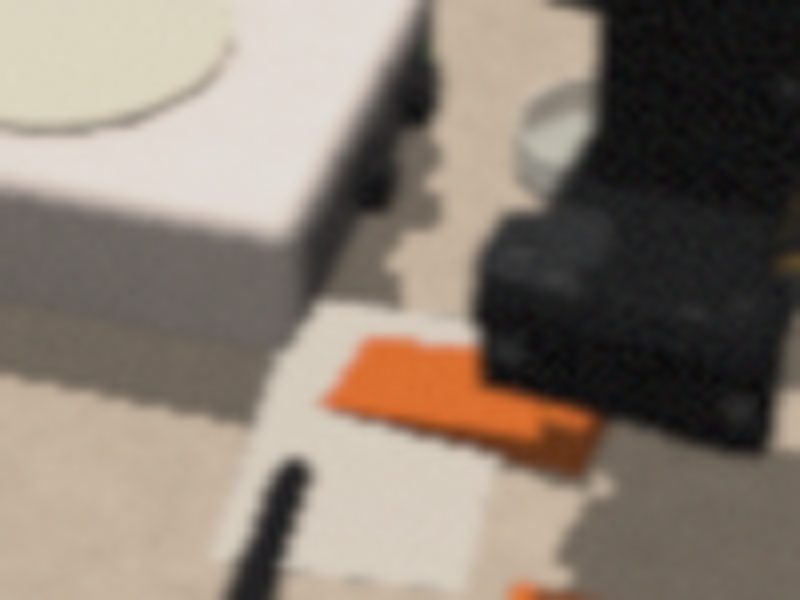

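Call:
play_rows(
  fingers=[255,255,255,255,255,255,255,255,255,255,255,255],
  linear=[
    [8,0,0],
    [13,0,0],
    [16,0,0],
    [19,0,0],
    [22,0,0],
    [25,0,0],
    [28,0,0],
    [31,0,0],
    [34,0,0],
    [37,0,0],
    [40,0,0],
    [40,0,0],
  ],
  rot=[
    [0,0,0],
    [0,0,0],
    [0,0,0],
    [0,0,0],
    [0,0,0],
    [0,0,0],
    [0,0,0],
    [0,0,0],
    [0,0,0],
    [0,0,0],
    [0,0,0],
    [0,0,0],
  ],
)

```text
time_s: 4.3
position: [0.5583, 0.0403, 0.0116]
tcp_rot: [[0.97, -0.243, 0.001], [-0.243, -0.97, -0.0], [0.001, -0.0, -1.0]]
force: [0.4, 0.7, 0.2]
opening: 0.004
```

Run:
```python
from h import *
s=capture('side')
crop('side',s,270,200,100,75,8,'pics/sc3.png')
st=bot.read_state();print(st['position'],st['force'])
```

```text
[0.5579 0.0405 0.0116] [-0.1921 -0.7165  0.214 ]
```

View pics/sc3.png

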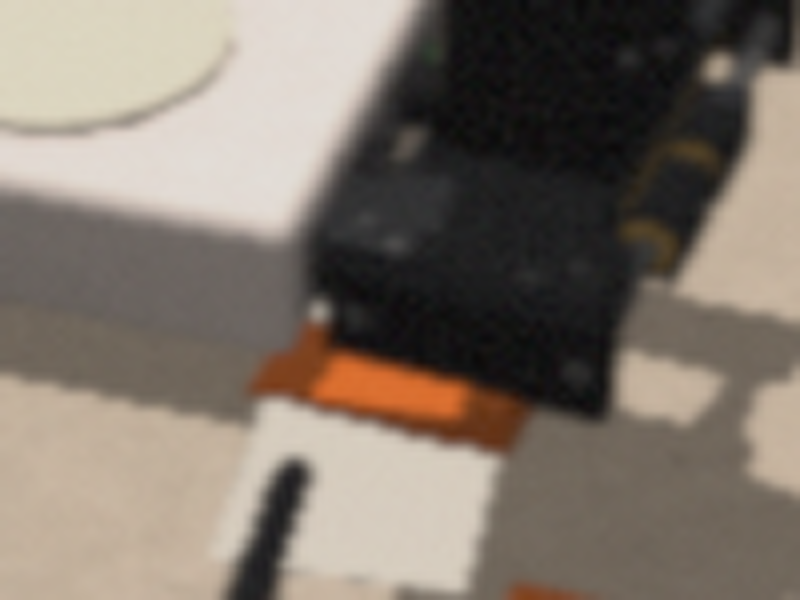

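The wedge is moving straight, with its thin end now just under the case's front edge. I'll continue in small steps and watch the push force.

Call:
play_rows(
  fingers=[255,255,255],
  linear=[
    [2,0,0],
    [4,0,0],
    [4,0,0],
  ],
  rot=[
    [0,0,0],
    [0,0,0],
    [0,0,0],
  ],
)

```text
time_s: 4.65
position: [0.5617, 0.0395, 0.0116]
tcp_rot: [[0.97, -0.243, 0.001], [-0.243, -0.97, -0.0], [0.001, -0.0, -1.0]]
force: [-0.2, -0.7, -0.3]
opening: 0.005
```

Call:
play_rows(
  fingers=[255,255,255],
  linear=[
    [1,0,0],
    [2,0,0],
    [2,0,0],
  ],
  rot=[
    [0,0,0],
    [0,0,0],
    [0,0,0],
  ],
)

```text
time_s: 4.95
position: [0.5633, 0.0391, 0.0115]
tcp_rot: [[0.97, -0.243, 0.0], [-0.243, -0.97, -0.0], [0.0, -0.0, -1.0]]
force: [0.1, -0.3, 0.7]
opening: 0.005
```

Call:
play_rows(
  fingers=[255,255,255],
  linear=[
    [1,0,0],
    [2,0,0],
    [2,0,0],
  ],
  rot=[
    [0,0,0],
    [0,0,0],
    [0,0,0],
  ],
)

```text
time_s: 5.25
position: [0.5656, 0.0385, 0.0116]
tcp_rot: [[0.97, -0.243, 0.001], [-0.243, -0.97, -0.0], [0.001, -0.0, -1.0]]
force: [0.4, 0.7, -0.1]
opening: 0.007
```

Call:
play_rows(
  fingers=[255,255,255],
  linear=[
    [1,0,0],
    [2,0,0],
    [2,0,0],
  ],
  rot=[
    [0,0,0],
    [0,0,0],
    [0,0,0],
  ],
)

```text
time_s: 5.55
position: [0.5675, 0.0381, 0.0116]
tcp_rot: [[0.97, -0.243, 0.001], [-0.243, -0.97, -0.0], [0.001, -0.0, -1.0]]
force: [-0.0, -0.0, -0.7]
opening: 0.007
```

Call:
play_rows(
  fingers=[255,255,255],
  linear=[
    [1,0,0],
    [2,0,0],
    [2,0,0],
  ],
  rot=[
    [0,0,0],
    [0,0,0],
    [0,0,0],
  ],
)

```text
time_s: 5.85
position: [0.5695, 0.0376, 0.0116]
tcp_rot: [[0.97, -0.243, 0.001], [-0.243, -0.97, -0.0], [0.001, -0.0, -1.0]]
force: [0.3, 0.3, 0.5]
opening: 0.005
```

Call:
play_rows(
  fingers=[255,255,255],
  linear=[
    [1,0,0],
    [2,0,0],
    [2,0,0],
  ],
  rot=[
    [0,0,0],
    [0,0,0],
    [0,0,0],
  ],
)

```text
time_s: 6.15
position: [0.5714, 0.0371, 0.0116]
tcp_rot: [[0.97, -0.243, 0.001], [-0.243, -0.97, -0.0], [0.001, -0.0, -1.0]]
force: [0.4, -0.6, -0.2]
opening: 0.005
```

Call:
play_rows(
  fingers=[255,255,255],
  linear=[
    [1,0,0],
    [2,0,0],
    [2,0,0],
  ],
  rot=[
    [0,0,0],
    [0,0,0],
    [0,0,0],
  ],
)

```text
time_s: 6.45
position: [0.5734, 0.0366, 0.0116]
tcp_rot: [[0.97, -0.243, 0.001], [-0.243, -0.97, -0.0], [0.001, -0.0, -1.0]]
force: [-1.2, -0.4, 0.9]
opening: 0.008
```

Call:
play_rows(
  fingers=[255],
  linear=[
    [0,0,0],
  ],
  rot=[
    [0,0,0],
  ],
)

```text
time_s: 6.55
position: [0.5733, 0.0366, 0.0116]
tcp_rot: [[0.97, -0.243, 0.001], [-0.243, -0.97, -0.0], [0.001, -0.0, -1.0]]
force: [0.3, -0.2, 0.3]
opening: 0.008
```

Call:
play_rows(
  fingers=[255],
  linear=[
    [0,0,0],
  ],
  rot=[
    [0,0,0],
  ],
)

```text
time_s: 6.65
position: [0.5733, 0.0366, 0.0116]
tcp_rot: [[0.97, -0.243, 0.001], [-0.243, -0.97, -0.0], [0.001, -0.0, -1.0]]
force: [0.3, 0.2, 1.3]
opening: 0.005
```

Call:
play_rows(
  fingers=[255,255],
  linear=[
    [1,0,0],
    [1,0,0],
  ],
  rot=[
    [0,0,0],
    [0,0,0],
  ],
)

```text
time_s: 6.85
position: [0.5739, 0.0365, 0.0115]
tcp_rot: [[0.97, -0.243, -0.0], [-0.243, -0.97, 0.0], [-0.0, 0.0, -1.0]]
force: [-0.3, -0.3, 0.2]
opening: 0.004
```

Call:
play_rows(
  fingers=[255,255,255],
  linear=[
    [1,0,0],
    [2,0,0],
    [2,0,0],
  ],
  rot=[
    [0,0,0],
    [0,0,0],
    [0,0,0],
  ],
)

```text
time_s: 7.15
position: [0.5763, 0.0359, 0.0115]
tcp_rot: [[0.97, -0.243, 0.001], [-0.243, -0.97, -0.0], [0.001, -0.0, -1.0]]
force: [0.8, 0.0, -0.4]
opening: 0.006
```

Call:
play_rows(
  fingers=[255,255,255],
  linear=[
    [1,0,0],
    [2,0,0],
    [2,0,0],
  ],
  rot=[
    [0,0,0],
    [0,0,0],
    [0,0,0],
  ],
)

```text
time_s: 7.45
position: [0.5782, 0.0354, 0.0116]
tcp_rot: [[0.97, -0.243, 0.001], [-0.243, -0.97, -0.0], [0.001, -0.0, -1.0]]
force: [0.3, -0.5, -0.6]
opening: 0.006
```

Call:
play_rows(
  fingers=[255,255,255],
  linear=[
    [1,0,0],
    [2,0,0],
    [2,0,0],
  ],
  rot=[
    [0,0,0],
    [0,0,0],
    [0,0,0],
  ],
)

```text
time_s: 7.75
position: [0.5802, 0.0349, 0.0116]
tcp_rot: [[0.97, -0.243, 0.001], [-0.243, -0.97, -0.0], [0.001, -0.0, -1.0]]
force: [-0.9, -0.0, 0.2]
opening: 0.003
```

Call:
play_rows(
  fingers=[255,255,255],
  linear=[
    [1,0,0],
    [2,0,0],
    [2,0,0],
  ],
  rot=[
    [0,0,0],
    [0,0,0],
    [0,0,0],
  ],
)

```text
time_s: 8.05
position: [0.5821, 0.0344, 0.0116]
tcp_rot: [[0.97, -0.243, 0.001], [-0.243, -0.97, -0.0], [0.001, -0.0, -1.0]]
force: [-0.7, 0.3, 0.3]
opening: 0.003
```

Call:
play_rows(
  fingers=[255,255,255],
  linear=[
    [1,0,0],
    [2,0,0],
    [2,0,0],
  ],
  rot=[
    [0,0,0],
    [0,0,0],
    [0,0,0],
  ],
)

```text
time_s: 8.35
position: [0.584, 0.0339, 0.0116]
tcp_rot: [[0.97, -0.243, 0.001], [-0.243, -0.97, -0.0], [0.001, -0.0, -1.0]]
force: [0.1, 0.2, 0.2]
opening: 0.004
```

Run:
```python
from h import *
s=capture('side')
crop('side',s,230,170,110,80,7,'pics/sc4.png')
st=bot.read_state();print(st['position'],st['force'])
```

```text
[0.584  0.0339 0.0116] [ 1.0041 -0.2786 -0.9224]
```

View pics/sc4.png

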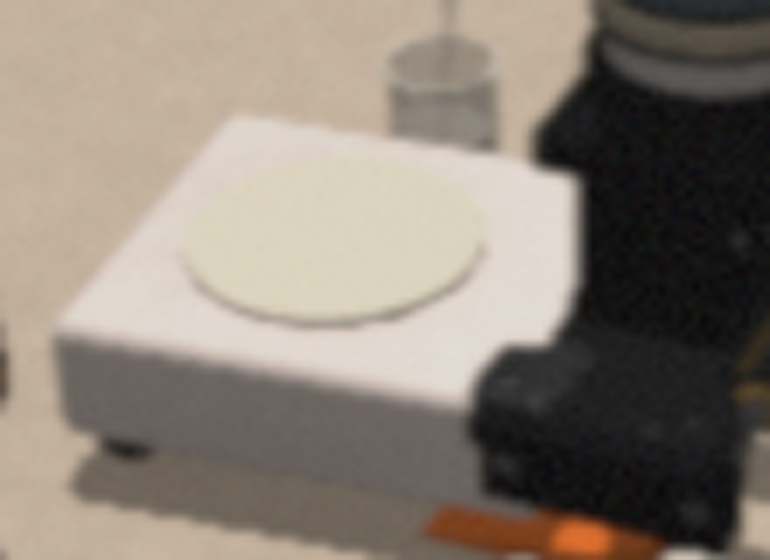

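The wedge is sliding under the corner and the stirrer hasn't moved. Continuing.

Call:
play_rows(
  fingers=[255,255,255],
  linear=[
    [1,0,0],
    [2,0,0],
    [2,0,0],
  ],
  rot=[
    [0,0,0],
    [0,0,0],
    [0,0,0],
  ],
)

```text
time_s: 8.7
position: [0.5859, 0.0335, 0.0116]
tcp_rot: [[0.97, -0.243, 0.001], [-0.243, -0.97, -0.0], [0.001, -0.0, -1.0]]
force: [0.3, 0.2, 0.8]
opening: 0.006
```

Call:
play_rows(
  fingers=[255,255,255],
  linear=[
    [1,0,0],
    [2,0,0],
    [2,0,0],
  ],
  rot=[
    [0,0,0],
    [0,0,0],
    [0,0,0],
  ],
)

```text
time_s: 9.0
position: [0.5879, 0.0329, 0.0116]
tcp_rot: [[0.97, -0.243, 0.001], [-0.243, -0.97, -0.0], [0.001, -0.0, -1.0]]
force: [-0.5, 0.6, -0.9]
opening: 0.008
```

Call:
play_rows(
  fingers=[255,255,255],
  linear=[
    [1,0,0],
    [2,0,0],
    [2,0,0],
  ],
  rot=[
    [0,0,0],
    [0,0,0],
    [0,0,0],
  ],
)

```text
time_s: 9.3
position: [0.5899, 0.0325, 0.0116]
tcp_rot: [[0.97, -0.243, 0.001], [-0.243, -0.97, -0.0], [0.001, -0.0, -1.0]]
force: [-0.3, 0.5, 0.1]
opening: 0.005
```

Call:
play_rows(
  fingers=[255,255,255],
  linear=[
    [1,0,0],
    [2,0,0],
    [2,0,0],
  ],
  rot=[
    [0,0,0],
    [0,0,0],
    [0,0,0],
  ],
)

```text
time_s: 9.6
position: [0.5918, 0.032, 0.0116]
tcp_rot: [[0.97, -0.243, 0.001], [-0.243, -0.97, -0.0], [0.001, -0.0, -1.0]]
force: [-0.1, -0.1, 1.0]
opening: 0.006
```

Call:
play_rows(
  fingers=[255,255,255],
  linear=[
    [1,0,0],
    [2,0,0],
    [2,0,0],
  ],
  rot=[
    [0,0,0],
    [0,0,0],
    [0,0,0],
  ],
)

```text
time_s: 9.9
position: [0.5937, 0.0315, 0.0116]
tcp_rot: [[0.97, -0.243, 0.001], [-0.243, -0.97, -0.0], [0.001, -0.0, -1.0]]
force: [-0.4, -0.0, -0.5]
opening: 0.003
```

Call:
play_rows(
  fingers=[255,255,255],
  linear=[
    [1,0,0],
    [2,0,0],
    [2,0,0],
  ],
  rot=[
    [0,0,0],
    [0,0,0],
    [0,0,0],
  ],
)

```text
time_s: 10.2
position: [0.5957, 0.031, 0.0116]
tcp_rot: [[0.97, -0.243, 0.001], [-0.243, -0.97, -0.0], [0.001, -0.0, -1.0]]
force: [0.5, 0.2, 0.1]
opening: 0.005
```

Call:
play_rows(
  fingers=[255],
  linear=[
    [1.5,0,0],
  ],
  rot=[
    [0,0,0],
  ],
)

```text
time_s: 10.3
position: [0.5965, 0.0308, 0.0115]
tcp_rot: [[0.97, -0.243, -0.001], [-0.243, -0.97, 0.0], [-0.001, 0.0, -1.0]]
force: [-1.4, 0.7, 1.0]
opening: 0.004
```

Run:
```python
from h import *
s=capture('side');t=capture('top')
crop('side',s,230,170,110,80,7,'pics/sc5.png');crop('top',t,270,115,110,80,7,'pics/tc5.png')
st=bot.read_state();print(st['position'],st['force'])
```

```text
[0.5971 0.0307 0.0116] [ 0.3515  0.5901 -0.0027]
```

View pics/sc5.png

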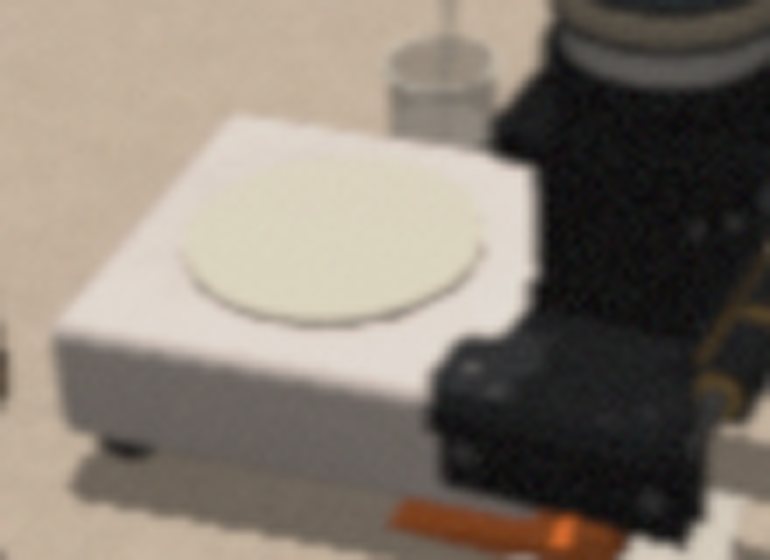

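View pics/tc5.png

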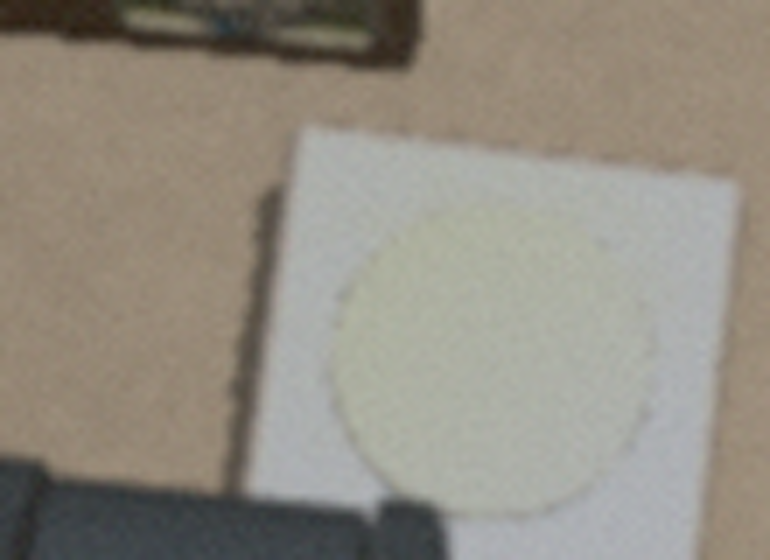

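Stirrer still unmoved and no push force so far. I'll back off and do a press test to measure the remaining gap directly.

Call:
play_rows(
  fingers=[255,255,255,255,255,255,255,255,255,255,255,255],
  linear=[
    [-6,0,0],
    [-14,0,0],
    [-14,0,-25],
    [-14,0,-60],
    [-8,0,-90],
    [15,-2,-90],
    [40,-4,-90],
    [54,-4,-85],
    [55,-4,-70],
    [55,-4,-60],
    [55,-4,-56],
    [55,-4,-56],
  ],
  rot=[
    [0,0,0],
    [0,0,0],
    [0,0,0],
    [0,0,0],
    [0,0,0],
    [0,0,0],
    [0,0,0],
    [0,0,0],
    [0,0,0],
    [0,0,0],
    [0,0,0],
    [0,0,0],
  ],
)

```text
time_s: 11.6
position: [0.6488, 0.0218, 0.0659]
tcp_rot: [[0.97, -0.242, -0.004], [-0.242, -0.97, 0.001], [-0.004, 0.0, -1.0]]
force: [-0.7, -0.4, -0.1]
opening: 0.006
```

Call:
play_rows(
  fingers=[255,255],
  linear=[
    [0,0,1.5],
    [0,0,3],
  ],
  rot=[
    [0,0,0],
    [0,0,0],
  ],
)

```text
time_s: 11.8
position: [0.6511, 0.0214, 0.0649]
tcp_rot: [[0.97, -0.243, 0.001], [-0.243, -0.97, -0.0], [0.001, -0.0, -1.0]]
force: [0.4, 0.1, -0.0]
opening: 0.008
```

Call:
play_rows(
  fingers=[255,255],
  linear=[
    [0,0,0.5],
    [0,0,0.5],
  ],
  rot=[
    [0,0,0],
    [0,0,0],
  ],
)

```text
time_s: 12.0
position: [0.6511, 0.0213, 0.0643]
tcp_rot: [[0.97, -0.243, 0.0], [-0.243, -0.97, -0.0], [0.0, -0.0, -1.0]]
force: [-0.5, -0.0, -0.1]
opening: 0.009
```

Call:
play_rows(
  fingers=[255,255],
  linear=[
    [0,0,0.5],
    [0,0,0.5],
  ],
  rot=[
    [0,0,0],
    [0,0,0],
  ],
)

```text
time_s: 12.2
position: [0.6511, 0.0213, 0.0637]
tcp_rot: [[0.97, -0.243, 0.0], [-0.243, -0.97, -0.0], [0.0, -0.0, -1.0]]
force: [-0.8, 0.7, -0.3]
opening: 0.003
```

Call:
play_rows(
  fingers=[255,255],
  linear=[
    [0,0,0.5],
    [0,0,0.5],
  ],
  rot=[
    [0,0,0],
    [0,0,0],
  ],
)

```text
time_s: 12.4
position: [0.651, 0.0212, 0.063]
tcp_rot: [[0.97, -0.243, -0.0], [-0.243, -0.97, -0.0], [-0.0, 0.0, -1.0]]
force: [-0.3, 0.7, 1.0]
opening: 0.003
```

Call:
play_rows(
  fingers=[255,255],
  linear=[
    [0,0,0.5],
    [0,0,0.5],
  ],
  rot=[
    [0,0,0],
    [0,0,0],
  ],
)

```text
time_s: 12.6
position: [0.651, 0.0213, 0.0625]
tcp_rot: [[0.97, -0.243, -0.0], [-0.243, -0.97, 0.0], [-0.0, 0.0, -1.0]]
force: [-0.9, -0.8, 0.2]
opening: 0.006
```

Call:
play_rows(
  fingers=[255,255],
  linear=[
    [0,0,0.4],
    [0,0,0.4],
  ],
  rot=[
    [0,0,0],
    [0,0,0],
  ],
)

```text
time_s: 12.8
position: [0.651, 0.0213, 0.0621]
tcp_rot: [[0.97, -0.243, -0.0], [-0.243, -0.97, 0.0], [-0.0, 0.0, -1.0]]
force: [0.3, 0.1, 0.1]
opening: 0.005
```

Call:
play_rows(
  fingers=[255,255],
  linear=[
    [0,0,0.4],
    [0,0,0.4],
  ],
  rot=[
    [0,0,0],
    [0,0,0],
  ],
)

```text
time_s: 13.0
position: [0.6511, 0.0213, 0.0618]
tcp_rot: [[0.97, -0.243, 0.0], [-0.243, -0.97, 0.0], [0.0, -0.0, -1.0]]
force: [-1.0, 0.2, 0.2]
opening: 0.005
```

Call:
play_rows(
  fingers=[255,255],
  linear=[
    [0,0,0.4],
    [0,0,0.4],
  ],
  rot=[
    [0,0,0],
    [0,0,0],
  ],
)

```text
time_s: 13.2
position: [0.651, 0.0214, 0.0616]
tcp_rot: [[0.97, -0.243, -0.0], [-0.243, -0.97, 0.0], [-0.0, -0.0, -1.0]]
force: [-1.4, 0.5, 2.9]
opening: 0.007
```

Call:
play_rows(
  fingers=[255,255],
  linear=[
    [0,0,0.4],
    [0,0,0.4],
  ],
  rot=[
    [0,0,0],
    [0,0,0],
  ],
)

```text
time_s: 13.4
position: [0.651, 0.0215, 0.0614]
tcp_rot: [[0.97, -0.243, -0.0], [-0.243, -0.97, 0.0], [-0.0, -0.0, -1.0]]
force: [-0.9, 1.7, 4.3]
opening: 0.005
```

Call:
play_rows(
  fingers=[255,255,255],
  linear=[
    [0,0,0.4],
    [0,0,0.4],
    [0,0,0.4],
  ],
  rot=[
    [0,0,0],
    [0,0,0],
    [0,0,0],
  ],
)

```text
time_s: 13.7
position: [0.6509, 0.0216, 0.0613]
tcp_rot: [[0.97, -0.243, -0.0], [-0.243, -0.97, 0.0], [-0.0, -0.0, -1.0]]
force: [-1.8, 1.7, 7.0]
opening: 0.005
```

Call:
play_rows(
  fingers=[255,255,255],
  linear=[
    [0,0,0.4],
    [0,0,0.4],
    [0,0,0.4],
  ],
  rot=[
    [0,0,0],
    [0,0,0],
    [0,0,0],
  ],
)

```text
time_s: 14.0
position: [0.6509, 0.0215, 0.0612]
tcp_rot: [[0.97, -0.243, 0.0], [-0.243, -0.97, 0.0], [-0.0, -0.0, -1.0]]
force: [-2.8, 2.0, 8.7]
opening: 0.007
```

Call:
play_rows(
  fingers=[255,255,255],
  linear=[
    [0,0,0.4],
    [0,0,0.4],
    [0,0,0.4],
  ],
  rot=[
    [0,0,0],
    [0,0,0],
    [0,0,0],
  ],
)

```text
time_s: 14.3
position: [0.6509, 0.0216, 0.0611]
tcp_rot: [[0.97, -0.243, 0.0], [-0.243, -0.97, 0.0], [0.0, -0.0, -1.0]]
force: [-3.4, 2.4, 9.9]
opening: 0.008
```

Call:
play_rows(
  fingers=[255,255,255,255,255,255,255,255,255,255],
  linear=[
    [0,0,-3],
    [0,0,-15],
    [0,20,-25],
    [4,55,-25],
    [8,90,-25],
    [11,113,-25],
    [11,113,-15],
    [11,113,-7],
    [11,113,-4],
    [11,113,-3],
  ],
  rot=[
    [0,0,0],
    [0,0,0],
    [0,0,0],
    [0,0,0],
    [0,0,0],
    [0,0,0],
    [0,0,0],
    [0,0,0],
    [0,0,0],
    [0,0,0],
  ],
)

```text
time_s: 15.3
position: [0.6334, -0.0897, 0.062]
tcp_rot: [[0.971, -0.241, -0.003], [-0.241, -0.971, 0.0], [-0.003, 0.0, -1.0]]
force: [-2.2, -0.5, 4.2]
opening: 0.006
```

Call:
play_rows(
  fingers=[255,255,255],
  linear=[
    [0,0,0.5],
    [0,0,0.5],
    [0,0,0.5],
  ],
  rot=[
    [0,0,0],
    [0,0,0],
    [0,0,0],
  ],
)

```text
time_s: 15.6
position: [0.6348, -0.0906, 0.0624]
tcp_rot: [[0.97, -0.242, 0.001], [-0.242, -0.97, -0.0], [0.001, -0.0, -1.0]]
force: [-1.3, 0.4, 0.4]
opening: 0.007
```

Call:
play_rows(
  fingers=[255,255,255],
  linear=[
    [0,0,0.5],
    [0,0,0.5],
    [0,0,0.5],
  ],
  rot=[
    [0,0,0],
    [0,0,0],
    [0,0,0],
  ],
)

```text
time_s: 15.9
position: [0.6348, -0.0909, 0.0621]
tcp_rot: [[0.97, -0.243, 0.001], [-0.243, -0.97, 0.0], [0.001, -0.0, -1.0]]
force: [1.1, 1.4, 2.0]
opening: 0.006
```

Call:
play_rows(
  fingers=[255,255,255],
  linear=[
    [0,0,0.5],
    [0,0,0.5],
    [0,0,0.5],
  ],
  rot=[
    [0,0,0],
    [0,0,0],
    [0,0,0],
  ],
)

```text
time_s: 16.2
position: [0.6348, -0.0909, 0.062]
tcp_rot: [[0.97, -0.243, 0.001], [-0.243, -0.97, 0.0], [0.001, -0.0, -1.0]]
force: [0.7, 1.9, 6.3]
opening: 0.008
```

Call:
play_rows(
  fingers=[255,255,255,255],
  linear=[
    [0,0,0.5],
    [0,0,1],
    [0,0,1],
    [0,0,1],
  ],
  rot=[
    [0,0,0],
    [0,0,0],
    [0,0,0],
    [0,0,0],
  ],
)

```text
time_s: 16.6
position: [0.6348, -0.0909, 0.0619]
tcp_rot: [[0.97, -0.243, 0.001], [-0.243, -0.97, -0.0], [0.001, -0.0, -1.0]]
force: [-1.7, 2.1, 9.7]
opening: 0.001
```

Run:
```python
from h import *
t=capture('top');s=capture('side')
crop('top',t,270,120,110,80,7,'pics/tc6.png');crop('side',s,230,170,110,80,7,'pics/sc6.png')
st=bot.read_state();print(st['position'],st['force'],st['time_s'])
```

```text
[ 0.6348 -0.0909  0.0618] [-1.0418  1.9171  9.2467] 16.7
```

View pics/sc6.png

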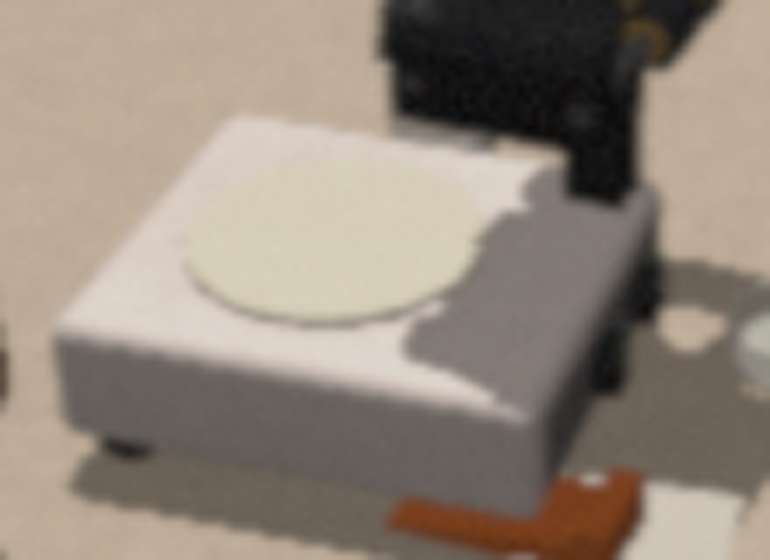

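Press readings at 10 N are z = 61.9 mm at front-right and 61.1 mm at the wedge corner. That corner still sits about 0.5–0.7 mm low, so I'll push about 4 mm more, in steps.

Call:
play_rows(
  fingers=[255,255,255,255,255,255,255,255,255,255,255,255,255],
  linear=[
    [0,0,-4],
    [0,0,-25],
    [-25,-20,-45],
    [-60,-50,-45],
    [-85,-85,-45],
    [-87,-109,-40],
    [-87,-109,-10],
    [-87,-109,25],
    [-87,-109,42],
    [-87,-109,48],
    [-80,-109,48],
    [-72,-109,48],
    [-69,-109,48],
  ],
  rot=[
    [0,0,0],
    [0,0,0],
    [0,0,0],
    [0,0,0],
    [0,0,0],
    [0,0,0],
    [0,0,0],
    [0,0,0],
    [0,0,0],
    [0,0,0],
    [0,0,0],
    [0,0,0],
    [0,0,0],
  ],
)

```text
time_s: 18.0
position: [0.5968, 0.0307, 0.0137]
tcp_rot: [[0.97, -0.243, 0.005], [-0.243, -0.97, -0.001], [0.005, -0.0, -1.0]]
force: [0.3, 0.5, -0.4]
opening: -0.001
```

Call:
play_rows(
  fingers=[255,255,255],
  linear=[
    [1,0,0],
    [2,0,0],
    [2,0,0],
  ],
  rot=[
    [0,0,0],
    [0,0,0],
    [0,0,0],
  ],
)

```text
time_s: 18.3
position: [0.5959, 0.0309, 0.0127]
tcp_rot: [[0.97, -0.243, 0.001], [-0.243, -0.97, -0.0], [0.001, -0.0, -1.0]]
force: [-0.4, 0.6, -0.3]
opening: 0.01
```

Call:
play_rows(
  fingers=[255,255,255],
  linear=[
    [1,0,0],
    [2,0,0],
    [2,0,0],
  ],
  rot=[
    [0,0,0],
    [0,0,0],
    [0,0,0],
  ],
)

```text
time_s: 18.6
position: [0.5975, 0.0306, 0.0122]
tcp_rot: [[0.97, -0.243, -0.0], [-0.243, -0.97, 0.0], [-0.0, 0.0, -1.0]]
force: [-0.4, 0.3, -0.0]
opening: 0.006
```

Call:
play_rows(
  fingers=[255,255],
  linear=[
    [1,0,0],
    [1,0,0],
  ],
  rot=[
    [0,0,0],
    [0,0,0],
  ],
)

```text
time_s: 18.8
position: [0.5986, 0.0303, 0.0122]
tcp_rot: [[0.97, -0.243, -0.0], [-0.243, -0.97, 0.0], [-0.0, -0.0, -1.0]]
force: [0.6, 1.1, 0.1]
opening: 0.002
```

Call:
play_rows(
  fingers=[255,255],
  linear=[
    [1,0,0],
    [1,0,0],
  ],
  rot=[
    [0,0,0],
    [0,0,0],
  ],
)

```text
time_s: 19.0
position: [0.5998, 0.0299, 0.0122]
tcp_rot: [[0.97, -0.243, 0.0], [-0.243, -0.97, -0.0], [0.0, -0.0, -1.0]]
force: [-0.1, -1.0, 0.6]
opening: 0.001
```

Call:
play_rows(
  fingers=[255,255],
  linear=[
    [1,0,0],
    [1,0,0],
  ],
  rot=[
    [0,0,0],
    [0,0,0],
  ],
)

```text
time_s: 19.2
position: [0.6003, 0.0298, 0.0122]
tcp_rot: [[0.97, -0.243, -0.001], [-0.243, -0.97, 0.0], [-0.001, 0.0, -1.0]]
force: [-1.0, 1.1, 1.7]
opening: 0.004
```

Call:
play_rows(
  fingers=[255],
  linear=[
    [0,0,0],
  ],
  rot=[
    [0,0,0],
  ],
)

```text
time_s: 19.3
position: [0.6003, 0.0298, 0.0122]
tcp_rot: [[0.97, -0.243, -0.001], [-0.243, -0.97, 0.0], [-0.001, 0.0, -1.0]]
force: [-1.8, 1.0, -0.1]
opening: 0.008
```

Call:
play_rows(
  fingers=[255],
  linear=[
    [0,0,0],
  ],
  rot=[
    [0,0,0],
  ],
)

```text
time_s: 19.4
position: [0.6003, 0.0298, 0.0122]
tcp_rot: [[0.97, -0.243, -0.001], [-0.243, -0.97, 0.0], [-0.001, 0.0, -1.0]]
force: [-1.4, 0.1, 0.5]
opening: 0.007
```

Call:
play_rows(
  fingers=[255,255],
  linear=[
    [0.5,0,0],
    [0.5,0,0],
  ],
  rot=[
    [0,0,0],
    [0,0,0],
  ],
)

```text
time_s: 19.6
position: [0.6007, 0.0297, 0.0122]
tcp_rot: [[0.97, -0.243, -0.001], [-0.243, -0.97, 0.0], [-0.001, 0.0, -1.0]]
force: [-2.0, 1.3, 1.2]
opening: 0.004
```

A sustained push force of about 2 N has now appeared, so the foot has just met the ramp. Back off and press-test.

Call:
play_rows(
  fingers=[255,255,255,255,255,255,255,255,255,255,255,255,255],
  linear=[
    [-6,0,0],
    [-14,0,0],
    [-14,0,-25],
    [-14,0,-60],
    [-8,0,-90],
    [15,-2,-90],
    [40,-4,-90],
    [50,-4,-85],
    [50,-4,-70],
    [50,-4,-60],
    [50,-4,-55],
    [50,-4,-53],
    [50,-4,-53],
  ],
  rot=[
    [0,0,0],
    [0,0,0],
    [0,0,0],
    [0,0,0],
    [0,0,0],
    [0,0,0],
    [0,0,0],
    [0,0,0],
    [0,0,0],
    [0,0,0],
    [0,0,0],
    [0,0,0],
    [0,0,0],
  ],
)

```text
time_s: 20.9
position: [0.6496, 0.0216, 0.0645]
tcp_rot: [[0.97, -0.243, -0.002], [-0.243, -0.97, 0.0], [-0.002, 0.0, -1.0]]
force: [-0.3, 0.7, -0.3]
opening: 0.004
```

Call:
play_rows(
  fingers=[255,255],
  linear=[
    [0,0,0.5],
    [0,0,0.5],
  ],
  rot=[
    [0,0,0],
    [0,0,0],
  ],
)

```text
time_s: 21.1
position: [0.6508, 0.0214, 0.0653]
tcp_rot: [[0.97, -0.243, 0.001], [-0.243, -0.97, -0.0], [0.001, -0.0, -1.0]]
force: [-0.0, -0.4, 0.4]
opening: 0.006
```

Call:
play_rows(
  fingers=[255,255],
  linear=[
    [0,0,0.5],
    [0,0,0.5],
  ],
  rot=[
    [0,0,0],
    [0,0,0],
  ],
)

```text
time_s: 21.3
position: [0.6507, 0.0214, 0.0645]
tcp_rot: [[0.97, -0.243, 0.0], [-0.243, -0.97, -0.0], [0.0, -0.0, -1.0]]
force: [-0.4, 0.8, -0.1]
opening: 0.004
```

Call:
play_rows(
  fingers=[255,255],
  linear=[
    [0,0,0.5],
    [0,0,0.5],
  ],
  rot=[
    [0,0,0],
    [0,0,0],
  ],
)

```text
time_s: 21.5
position: [0.6506, 0.0214, 0.0638]
tcp_rot: [[0.97, -0.243, 0.0], [-0.243, -0.97, -0.0], [0.0, -0.0, -1.0]]
force: [-0.3, 0.4, 0.2]
opening: 0.005
```

Call:
play_rows(
  fingers=[255,255],
  linear=[
    [0,0,0.5],
    [0,0,0.5],
  ],
  rot=[
    [0,0,0],
    [0,0,0],
  ],
)

```text
time_s: 21.7
position: [0.6505, 0.0214, 0.0632]
tcp_rot: [[0.97, -0.243, -0.0], [-0.243, -0.97, 0.0], [-0.0, -0.0, -1.0]]
force: [-0.5, 0.0, -0.6]
opening: 0.005
```

Call:
play_rows(
  fingers=[255,255],
  linear=[
    [0,0,0.5],
    [0,0,0.5],
  ],
  rot=[
    [0,0,0],
    [0,0,0],
  ],
)

```text
time_s: 21.9
position: [0.6505, 0.0214, 0.0626]
tcp_rot: [[0.97, -0.243, -0.0], [-0.243, -0.97, 0.0], [-0.0, 0.0, -1.0]]
force: [-0.1, 1.0, -0.3]
opening: 0.001
```

Call:
play_rows(
  fingers=[255,255],
  linear=[
    [0,0,0.5],
    [0,0,0.5],
  ],
  rot=[
    [0,0,0],
    [0,0,0],
  ],
)

```text
time_s: 22.1
position: [0.6505, 0.0214, 0.0622]
tcp_rot: [[0.97, -0.243, -0.0], [-0.243, -0.97, 0.0], [-0.0, 0.0, -1.0]]
force: [0.8, -0.5, 0.1]
opening: 0.006
```

Call:
play_rows(
  fingers=[255,255],
  linear=[
    [0,0,0.5],
    [0,0,0.5],
  ],
  rot=[
    [0,0,0],
    [0,0,0],
  ],
)

```text
time_s: 22.3
position: [0.6506, 0.0214, 0.0619]
tcp_rot: [[0.97, -0.243, 0.0], [-0.243, -0.97, -0.0], [0.0, -0.0, -1.0]]
force: [0.3, -0.2, 1.2]
opening: 0.008
```

Call:
play_rows(
  fingers=[255,255],
  linear=[
    [0,0,0.5],
    [0,0,0.5],
  ],
  rot=[
    [0,0,0],
    [0,0,0],
  ],
)

```text
time_s: 22.5
position: [0.6506, 0.0215, 0.0618]
tcp_rot: [[0.97, -0.243, 0.0], [-0.243, -0.97, -0.0], [0.0, -0.0, -1.0]]
force: [-1.3, 0.2, 4.4]
opening: 0.008
```

Call:
play_rows(
  fingers=[255,255,255],
  linear=[
    [0,0,0.5],
    [0,0,0.5],
    [0,0,0.5],
  ],
  rot=[
    [0,0,0],
    [0,0,0],
    [0,0,0],
  ],
)

```text
time_s: 22.8
position: [0.6506, 0.0215, 0.0617]
tcp_rot: [[0.97, -0.243, 0.0], [-0.243, -0.97, -0.0], [0.0, -0.0, -1.0]]
force: [-1.9, 0.7, 7.1]
opening: 0.007
```

Call:
play_rows(
  fingers=[255,255,255],
  linear=[
    [0,0,0.5],
    [0,0,0.5],
    [0,0,0.5],
  ],
  rot=[
    [0,0,0],
    [0,0,0],
    [0,0,0],
  ],
)

```text
time_s: 23.1
position: [0.6506, 0.0215, 0.0617]
tcp_rot: [[0.97, -0.243, 0.0], [-0.243, -0.97, -0.0], [0.0, -0.0, -1.0]]
force: [-2.0, 0.5, 9.0]
opening: 0.001
```

Call:
play_rows(
  fingers=[255,255,255,255,255],
  linear=[
    [0,0,0.3],
    [0,0,0.3],
    [0,0,0.3],
    [0,0,0.3],
    [0,0,0.3],
  ],
  rot=[
    [0,0,0],
    [0,0,0],
    [0,0,0],
    [0,0,0],
    [0,0,0],
  ],
)

```text
time_s: 23.6
position: [0.6506, 0.0215, 0.0616]
tcp_rot: [[0.97, -0.243, 0.0], [-0.243, -0.97, -0.0], [0.0, -0.0, -1.0]]
force: [-3.5, 1.7, 10.0]
opening: 0.001
```

Run:
```python
from h import *
F=[]
for i in range(4):
    s=capture('side' if i<3 else 'top');st=bot.read_state();F.append(st['force'])
    if i==2: side=s
print(np.mean(F,0),st['position'],st['time_s'])
crop('side',side,230,170,110,80,7,'pics/sc7.png');crop('top',s,225,125,160,120,5,'pics/tc7.png')
```

```text
[-3.0138  0.7222 10.7267] [0.6506 0.0215 0.0616] 23.8
```

View pics/sc7.png

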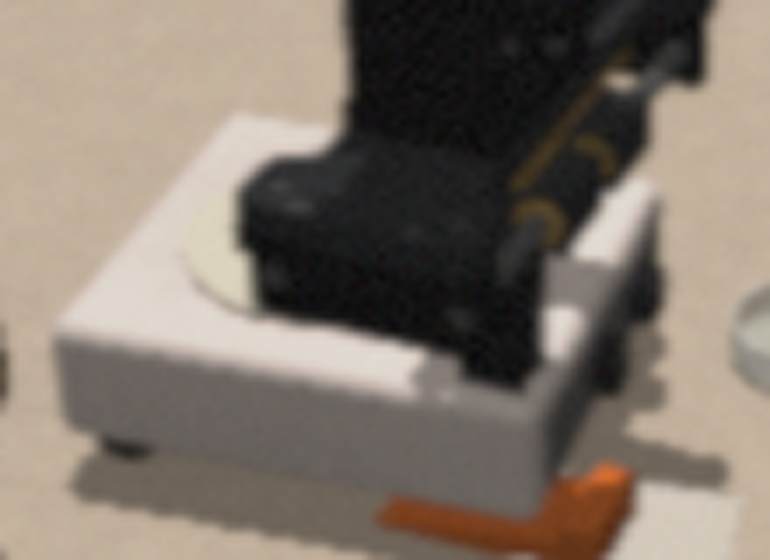

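View pics/tc7.png

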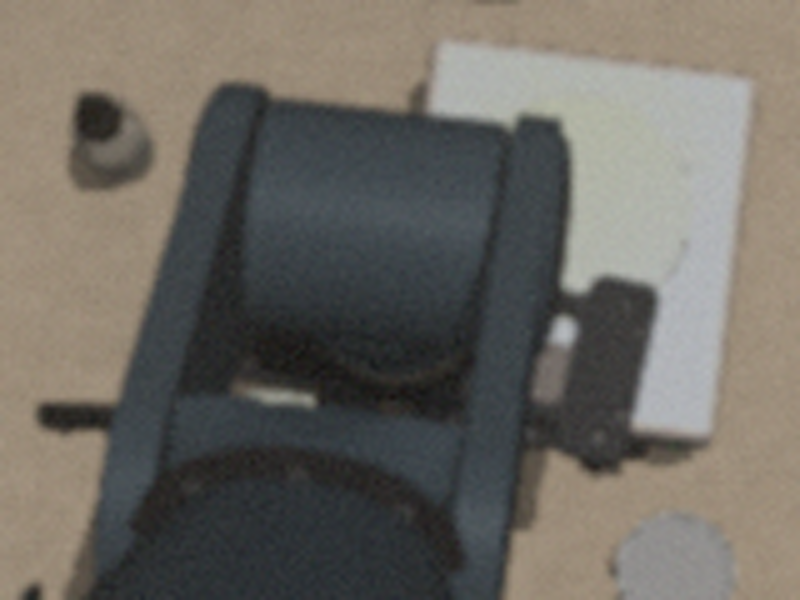

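The stirrer hasn't moved: its far-right and near-right corners are still at crop (753,78) and (712,438). The wedge is under the front-left foot and the fingertip presses that corner with about 10 N. Handing in.

```bash
python3 -c "
from rig import bot
print(bot.hand_in(), bot.read_state()['force'])"
```

```text
the job is handed in; nothing more can be done
the job is handed in; nothing more can be done
```

I pushed the largest orange wedge along the worktop under the stirrer's short front-left foot. I stopped when a sustained push force of about 2 N showed the foot had met the ramp. The job was handed in at about 24 s, with the shut fingertips still pressing that corner at about 10.5 N.

- **Extra push:** My first press test came too early. At 10 N the corner sat about 0.8 mm lower than the front-right corner (61.1 mm against 61.9 mm), so I pushed the wedge about 3.5 mm further.
- **Last press test:** Contact came at about 62.0 mm, settling to 61.6–61.7 mm at 9–10 N with no rocking step. The front-right corner read 61.8–61.9 mm at about 9.5 N when I pressed it earlier, so the two agree to 0.2–0.3 mm. I did not press it again after the final push.
- **Other checks:** In the last pictures the stirrer had not moved, and the dropper, dish and visible part of the pen were where they had been. The beaker was hidden in the last side picture. Single force readings were noisy by about 0.7 N.
- **Camera disagreement:** The two cameras disagreed by up to 7 mm on the stirrer's sideways position. I used a value between them, so the press point may be a few millimetres off.

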